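# Zero the hutch lamp controller and hold its key switch turned

### The job

Reset the green hutch lamp controller: first turn its black dial until the white pointer stands on the red zero mark. Then take the red-headed key from its wooden rest, work it past the sticky pins in the brass lock until it is fully home, turn it a quarter turn clockwise against the return spring, and finish while still gripping the key and holding it turned. Leave the dial on zero and leave the crock, chew stick, hay scoop and lamp switch alone.

Things in the scene. Friction and masses are not known exactly. Their poses are not given: they have to be found in the camera images.
- controller: fixed green lamp controller, box 130 (x) x 220 (y) x 47 mm high; origin: centre of its underside on the worktop. Its z is up. The lock is 55 mm to its +y side, the dial 55 mm to its -y side. It does not move
- lock_mouth (a point): keyhole centre at the upper face of the brass lock plate (50 x 46 mm, 50 mm above the worktop), axes as the controller's. Vertical slot 21 mm (x) x 7.5 mm (y), 1.5 mm chamfer, 16 mm deep. From its two short ends, about 4 to 15 mm down, two round sprung sticky pins stand out 4 mm: roughly 8 to 16 N of push to pass; then they spring back above the key's bit
- cylinder (a joint): turning cylinder below the keyhole, its slot 6.2 mm wide, rad: 0 = in line with the keyhole (rest), grows clockwise seen from above, stop at 1.64. The key turns only when fully home. A spring (0.04 N m at 0, 0.13 N m at a quarter turn) turns it back when let go. It lags the key by up to 0.13 rad of play
- dial (a joint): black dial, rad: 0 = white pointer on the red zero mark, grows anticlockwise seen from above; free to turn from -0.5 to 2.4, stays where left (about 0.05 N m of friction)
- dial_grip (a point): point on the dial's vertical axis, 74 mm above the worktop, where its grip bar is to be pinched; turns with the dial: x along the bar to the white pointer end. The bar is 44 mm long (x), 12 mm thick (y), from 53 to 80 mm above the worktop, on a round skirt 52 mm across whose top is 54 mm above the worktop
- zero_mark (a point): the red zero mark on the dial's white scale, 33 mm from the dial axis in the controller's +x direction; the scale's ticks run anticlockwise from it
- key: loose upright key, 60 g, z up; origin: its lower tip. Steel bit 18 mm wide (x), 5 mm thick (y), 8 mm high, rounded tip; stem 5 mm; collar 32 mm across, 26 to 30 mm up; red head 34 mm wide (x), 9 mm thick (y), 30 to 70 mm up, best pinched across its 9 mm at 54 mm up. Same either way round. Fully home, its collar rests on the brass: origin 26 mm below lock_mouth
- key_rest: fixed wooden block 70 (x) x 60 (y) x 40 mm high, origin: centre of its underside; slot 24 mm (x) x 11 mm in its top in which the key stands loosely, its collar resting on the block's top; the key's tip then stands 14 mm above the worktop
- crock: upturned blue ceramic crock, 130 mm across, 74 mm high, origin under its centre; leave alone
- chew_stick: bamboo chew stick, 16 mm thick, 150 mm long, lying along its x; origin under its middle; leave alone
- scoop: metal hay scoop with wooden handle to its -x, about 210 x 85 x 45 mm, origin on the worktop below it; leave alone
- lamp_switch (a joint): black toggle of the hutch lamp switch, rad: 0 = leaning towards the robot; leave alone
- lamp_switch_tip (a point): tip of that toggle

How it is judged:
On the way, in this order (a step that is already met when the one before it is completed fails the run):
1. the dial's pointer stands on the zero mark (within 0.1 rad) (value of joint dial between -0.1 and 0.1 rad), for 0.3 s.
2. the key is fully home in the lock (tip at least 23.5 mm down), not yet turned (z of key in the frame of lock_mouth below -0.0235 m and horizontal distance between key and lock_mouth below 0.005 m and value of joint cylinder below 0.4 rad and angle between key's own z axis and vertical below 0.2 rad), for 0.1 s.
At the end, for the whole second after the job is handed in: The dial reads zero within 0.1 rad; the key is fully home (tip at least 22.5 mm below the brass face, within 5 mm of the keyhole's axis, upright within 0.2 rad) and still gripped with more than 2 N, and the lock cylinder is held turned clockwise by more than 1.35 rad through the last second (all of step 1 and value of joint cylinder above 1.35 rad and z of key in the frame of lock_mouth below -0.0225 m and horizontal distance between key and lock_mouth below 0.005 m and angle between key's own z axis and vertical below 0.2 rad and contact force between the fingers and key above 2 N); the arm keeps its last pose, push and grip.
It fails at once if the crock is moved more than 20 mm (distance of crock from where it was at the start of the episode above 0.02 m).
It fails at once if the chew stick is moved more than 20 mm (distance of chew_stick from where it was at the start of the episode above 0.02 m).
It fails at once if the hay scoop is moved more than 20 mm (distance of scoop from where it was at the start of the episode above 0.02 m).
It fails at once if the lamp switch is thrown (value of joint lamp_switch above 0.2 rad).
It also fails if it takes over 64 s, if anything falls off the work surface, if the arm or the gripper's body presses on something with over 40 N, if the wrist force passes 120 N, or if a joint passes its speed limit or range.

### The arm

A 7-joint arm with a two-finger parallel gripper is mounted at the origin on the work surface. World frame = base frame: x ahead of the robot, y to its left, z up, the work surface at z = 0. Lengths are in m, angles in rad, forces in N, time in s.
With the tool pointing down it reaches from about 0.4 to 0.9 m from the base axis. Payload 5.5 kg.
Tool frame: the origin (TCP) lies midway between the tips of the shut fingers; the grasp point (between the pads) lies 19 mm behind it (manip.grip_depth is the distance from the TCP to the grasp point, in m); z points along the fingers, x is the direction in which the jaws open and shut, and the axes are right-handed (so a half turn about z gives the same grasp; the last joint's range is limited). The gripper opens to 92 mm and grips with 3 to 60 N. Pads are 19 mm wide; open, the fingers measure 130 mm over their backs; the gripper's body (75 mm by 190 mm) begins 47 mm behind the grasp point.
Start: joints at [-0.914, 0.501, -0.427, 1.55, 0.221, 1.138, -0.21], TCP at [0.249, 0.6, 0.227] pointing down, gripper open.
Joint ranges: [-2.88, 2.88], [-0.31, 2.03], [-1.54, 1.56], [0.2, 2.42], [-1.41, 4.55], [0.19, 2.02], [-2.57, 2.57]. Speed limits (rad/s): [2.57, 2.57, 3.14, 3.14, 3.14, 3.14, 3.14].

### API

Orientations are given as a unit quaternion [x, y, z, w].
In Python, from bench import manip, effector, viewer gives the robot as it stands. Calls block until the motion is done:
- manip.move_pose(position, orientation): joint-space move of the TCP to a pose.
- manip.servo_line(position, ori=None, vel=0.15): straight line of the TCP; ori=None keeps the orientation; vel is the mean speed in m/s.
- manip.movej(angles): joint-space move.
- effector.open_jaws() and effector.close(f_grip=None): open the fingers fully, or close them until they stop; f_grip is the grip in N (None keeps the last).
- manip.sleep(seconds).
- manip.solve_ik(position, orientation): joint angles nearest the present ones, or None.
- viewer.get_image(name): name is "side" or "top"; returns the picture (420x560x3 uint8, red, green, blue); there is no depth.
- viewer.get_calibration(name): a dict with "vfov" (degrees; the focal length in pixels is half the picture's height over the tangent of half this angle, whatever the lens; pixels are square), "cx", "cy" (the principal point, pixels), "dist_coeffs" ([k1, k2, p1, p2, k3] as OpenCV has them; the pictures are not rectified), "eye" and "attitude" of the camera in the world. Camera axes: x right, y down, z forward; pixel columns grow to the right and rows downward; lengths in m; the calibration is good to about 2 mm. A picture is of the moment at which its call begins. get_calibration takes no time and is no camera call.
A pose or a line that the arm cannot do raises manip.PlanningError and nothing moves.
- manip.hand_in(): hands the job in, once; it reports no verdict.
Readings, each from a call of its own:
- manip.current_clock(): time.
- manip.current_q(): joint angles.
- manip.current_joint_velocities(): joint speeds.
- manip.current_tau(): joint torques, N m.
- manip.current_tool_pos(): TCP position.
- manip.current_tcp_rot(): TCP orientation.
- manip.current_force(): force on the tool from outside, world axes, zero at the start.
- manip.current_wrist_torque(): the same for the moment, N m.
- manip.current_finger_gap(): finger opening in m.
Only numpy, scipy, OpenCV 4.12 (cv2) and the standard library are available. Lean on these libraries where they do the work, as an engineer would, in place of code of your own. Each camera call takes 0.05 s, during which the arm holds its last target. There are 200 camera calls.

## Working session

There is one attempt and no reset: what is moved stays moved. The work goes in short steps, each a Python script; the robot and the scene stay as the last script left them, time stands still between calls to the robot, and variables do not carry over. Pictures are saved under pics/ and viewed, about 8 in all and at most 12, crops included, and the job is handed in when it is done.

```bash
ls; mkdir -p pics; python3 - <<'E'
from bench import manip, effector, viewer
import cv2
for n in("top","side"):
    cv2.imwrite(f"pics/{n}0.png",viewer.get_image(n)[:,:,::-1]); print(n,viewer.get_calibration(n))
print(manip.current_clock(),manip.current_tcp_rot(),manip.current_finger_gap(),manip.grip_depth)
E
```

```text
pics
top {'vfov': 43.25463364506834, 'cx': 284.38423107660134, 'cy': 216.07540000312116, 'dist_coeffs': array([-0.03067777,  0.        ,  0.        ,  0.        ,  0.        ]), 'eye': array([0.34759866, 0.02471615, 1.24964342]), 'attitude': array([-0.69829244,  0.71116294, -0.0622218 ,  0.0525679 ])}
side {'vfov': 50.157113066953116, 'cx': 273.4605149807602, 'cy': 210.97312554199124, 'dist_coeffs': array([-0.03772839,  0.        ,  0.        ,  0.        ,  0.        ]), 'eye': array([ 0.14132275, -0.540047  ,  0.68376375]), 'attitude': array([ 0.85970225, -0.29508679,  0.13547367, -0.39431297])}
0.1 [ 8.31751196e-01  5.55147942e-01 -7.13155320e-04  4.49966877e-04] 0.09153164278790722 0.0188
```

View pics/top0.png

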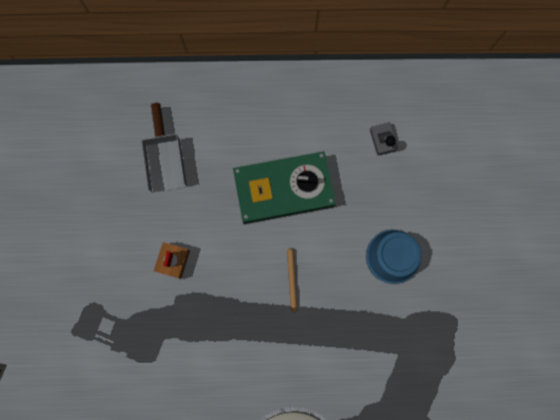

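View pics/side0.png

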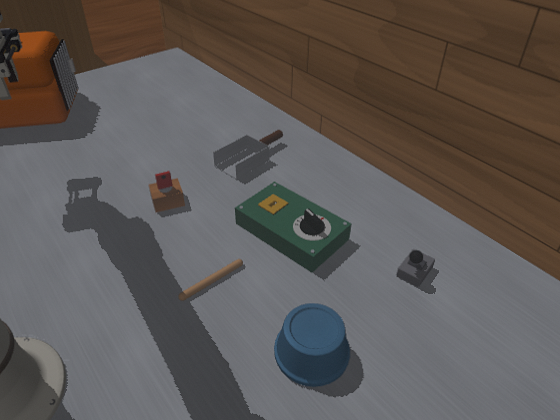

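The top view shows the controller at about (284,188), lock at (261,190), dial at (307,181), and key and rest at (171,260). In the side view they are at (293,222) and (166,192). Next I'll enlarge crops of these.

```bash
python3 - <<'E'
import cv2,numpy as np
t=cv2.imread("pics/top0.png");s=cv2.imread("pics/side0.png")
def crop(im,x,y,w,h,k):
    c=cv2.resize(im[y:y+h,x:x+w],None,fx=k,fy=k,interpolation=cv2.INTER_CUBIC)
    c=cv2.convertScaleAbs(c,alpha=1.6)
    for i in range(0,w,10):cv2.putText(c,str(x+i),(i*k,8),0,.3,(255,255,255),1);cv2.line(c,(i*k,10),(i*k,14),(255,255,255),1)
    for i in range(10,h,10):cv2.putText(c,str(y+i),(0,i*k+3),0,.3,(255,255,255),1)
    return c
A=crop(t,230,145,110,80,7)
cv2.imwrite("pics/c1.png",A)
B=crop(t,146,235,50,50,8);C=crop(s,140,160,50,50,8);D=crop(s,230,180,125,85,4)
E=np.zeros((400,800,3),np.uint8);E[:,:400]=B;E[:,400:]=C
cv2.imwrite("pics/c2.png",E)
cv2.imwrite("pics/c3.png",crop(s,230,180,125,85,6))
E
```

```text
(no output)
```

View pics/c1.png

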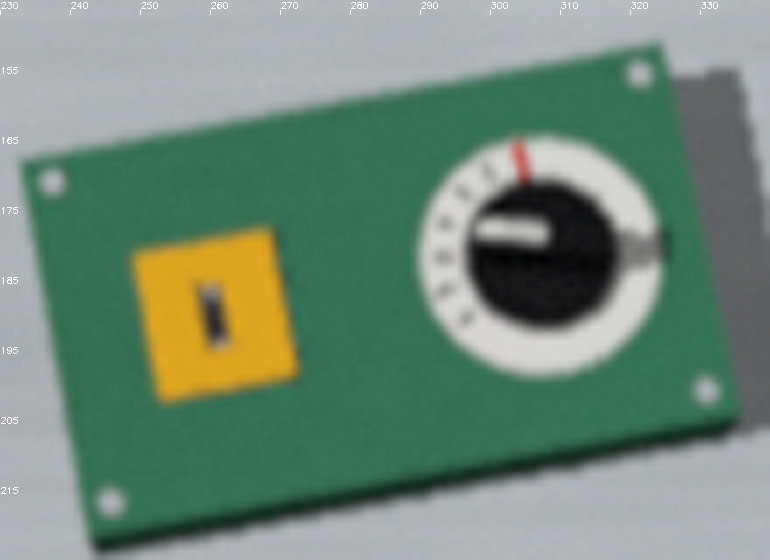

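View pics/c2.png

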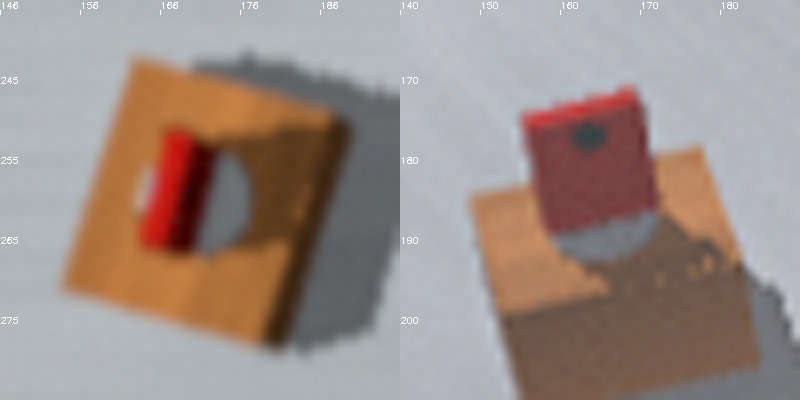

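View pics/c3.png

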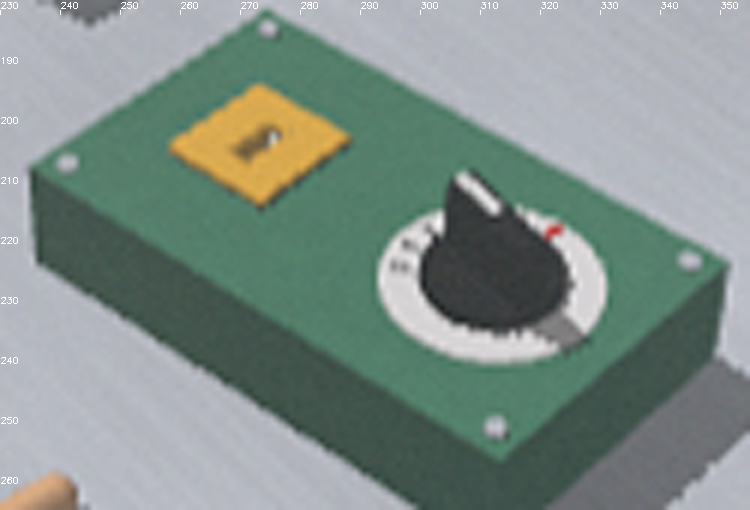

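```bash
cat > h.py <<'E'
from bench import manip, effector, viewer
import cv2,numpy as np
from scipy.spatial.transform import Rotation as R
from scipy.optimize import least_squares
def cam(n):
    c=viewer.get_calibration(n);f=210/np.tan(np.radians(c['vfov']/2))
    K=np.array([[f,0,c['cx']],[0,f,c['cy']],[0,0,1]]);r=R.from_quat(c['attitude']).as_matrix().T
    return K,c['dist_coeffs'],r,-r@c['eye'],c['eye']
def proj(n,P):
    K,d,r,t,_=cam(n);return cv2.projectPoints(np.atleast_2d(P).astype(float),cv2.Rodrigues(r)[0],t,K,d)[0][:,0]
def ray(n,uv,z):
    K,d,r,t,e=cam(n);p=cv2.undistortPoints(np.array([[uv]],float),K,d)[0,0]
    v=r.T@[p[0],p[1],1];return e+v*(z-e[2])/v[2]
def uncrop(p,x,y,k): return (np.atleast_2d(p)+.5)/k-.5+[x,y]
def W(q,L): c,s=np.cos(q[2]),np.sin(q[2]);L=np.atleast_2d(L);return np.c_[q[0]+c*L[:,0]-s*L[:,1],q[1]+s*L[:,0]+c*L[:,1],L[:,2]]
def fit(obs,q0):
    f=lambda q:np.concatenate([(proj(n,W(q,L))-p).ravel() for n,L,p in obs])
    s=least_squares(f,q0,loss='soft_l1');return s.x,f(s.x)
def down(a): # tool down, jaw (x) axis at world angle a
    return (R.from_euler('z',a)*R.from_euler('x',np.pi)).as_quat()
E
python3 - <<'E'
from h import *
np.set_printoptions(precision=4,suppress=True)
s4=np.array([[1,1],[1,-1],[-1,-1],[-1,1]])
box=np.c_[s4*[.065,.11],[.047]*4]; br=np.c_[s4*[.025,.023]+[0,.055],[.05]*4]
T=lambda p:uncrop(p,230,145,7); S=lambda p:uncrop(p,230,180,6)
ot=[("top",box,T([(22,160),(662,42),(738,418),(92,538)])),("top",br,T([(132,252),(270,228),(300,376),(160,403)]))]
os=[("side",box,S([(268,8),(728,262),(500,460),(30,168)])),("side",br,S([(258,83),(350,138),(262,207),(168,150)]))]
q0=[.44,.03,.15]
for o in(ot,os,ot+os):
    q,r=fit(o,q0);print(q,np.abs(r).mean(),r if o is not ot+os else'')
print('lock',W(q,[0,.055,.05]),'dial',W(q,[0,-.055,.08]))
a=ray("top",T([(478,228)])[0],.08);b=ray("top",T([(548,234)])[0],.08);print(a,b,'bar ang rel',np.arctan2(*(a-b)[1::-1])-q[2])
d=W(q,[0,-.055,.08])[0];print(np.arctan2(*(a-d)[1::-1])-q[2],np.linalg.norm(a-d))
print('side ptr',[ray("side",S([p])[0],.08)for p in[(460,172),(500,213)]])
print('zero err',ray("top",T([(522,162)])[0],.047)-W(q,[.033,-.055,.047]),'keyhole',ray("top",T([(212,316)])[0],.05),ray("side",S([(258,143)])[0],.05))
T=lambda p:uncrop(p,146,235,8); S=lambda p:uncrop(p,140,160,8)
hd=np.c_[s4*[.017,.0045],[.084]*4]
ot=[("top",hd,T([(165,130),(193,137),(168,250),(140,245)]))]
fr=np.array([[.017,-.0045,.084],[-.017,-.0045,.084],[.017,-.0045,.044],[-.017,-.0045,.044]])
os=[("side",fr,S([(236,98),(125,128),(260,207),(150,235)]))]
for o in(ot,os,ot+os):
    k,r=fit(o,[.3,.27,-.2]);print('key',k,r)
rt=np.c_[s4*[.035,.03],[.04]*4]
print('rest',fit([("top",rt[[0,2,3]],T([(135,57),(262,342),(62,290)])[[0,1,2]])] ,[.3,.27,-.2]))
E
```

```text
[0.6165 0.0065 0.1694] 0.28212380671894266 [-0.4734 -0.0727  0.3408  0.0291  0.7011 -0.3041 -0.7492  0.0072  0.2634
  0.4457  0.0539  0.3006 -0.2757 -0.0855  0.0974 -0.3142]
[0.6181 0.0083 0.173 ] 0.26588293118417106 [-0.1827  0.2496  0.4649  0.1094  0.1667  0.4256 -0.2444 -0.0076  0.1165
  0.264   0.1556 -0.207  -0.3578 -0.7296 -0.1407 -0.4322]
[0.617  0.007  0.1709] 0.35400411493575845 [-0.7526 -0.2061  0.0318 -0.2373  0.4694 -0.5949 -0.9492 -0.1464  0.0036
  0.2861 -0.212   0.1126 -0.5113 -0.2818 -0.132  -0.4819 -0.1087  0.6518
  0.5157  0.7243  0.0444  1.0769 -0.3019  0.401   0.1433  0.6952  0.1721
  0.266  -0.3975 -0.2508 -0.1668  0.0028]
lock [[0.6076 0.0612 0.05  ]] dial [[ 0.6263 -0.0471  0.08  ]]
[ 0.6281 -0.0254  0.08  ] [ 0.6257 -0.048   0.08  ] bar ang rel 1.2960060521979098
1.3182491802960443 0.021803208025061003
side ptr [array([ 0.6314, -0.0215,  0.08  ]), array([ 0.628 , -0.0461,  0.08  ])]
zero err [[-0.0005 -0.0005 -0.    ]] keyhole [0.6069 0.0619 0.05  ] [0.6079 0.0623 0.05  ]
key [ 0.4488  0.2682 -0.2014] [-0.142  -0.4069  0.3462 -0.5363  0.1503  0.5298 -0.355   0.4023]
key [ 0.4511  0.2727 -0.2051] [ 0.5243 -0.2846 -0.1908 -0.1399  0.0738 -0.0133 -0.3769  0.4291]
key [ 0.4494  0.2691 -0.1914] [-0.6278 -0.6547 -0.1315 -0.824  -0.1788  0.267  -0.6924  0.1797  0.6015
  0.6526 -0.0981  0.9277  0.1564  0.9379 -0.277   1.512 ]
rest (array([ 0.4501,  0.2683, -0.2801]), array([-0.1677, -0.4211,  0.2194,  0.3994, -0.0509,  0.0077]))
```

Controller is at (0.617, 0.007) with yaw 0.171. The dial reads about +1.31 and the key is at about (0.4495, 0.269) with yaw −0.2. All residuals are under 1 px or so. Next is an IK check, then the dial.

```bash
cat >> h.py <<'E'
def rot(p,a0,a1,n=8):
    for a in np.linspace(a0,a1,n+1)[1:]: manip.move_pose(p,down(a))
E
python3 - <<'E'
from h import *
np.set_printoptions(precision=3,suppress=True)
for name,p,aa in[('dial',[.6263,-.0471,.057],[-.09,-.7,-1.40]),('key',[.4495,.2695,.049],[1.36]),('lock',[.6074,.0615,.09],[1.742,.9,.1])]:
    for off in(0,np.pi,-np.pi):
        print(name,off,[manip.solve_ik(p,down(a+off)) for a in aa])
E
```

```text
dial 0 [array([-0.046,  0.63 ,  0.106,  1.739, -0.089,  0.778,  0.013]), array([-0.109,  0.635,  0.192,  1.741, -0.161,  0.781, -0.539]), array([-0.175,  0.644,  0.282,  1.743, -0.238,  0.788, -1.178])]
dial 3.141592653589793 [array([-0.766,  1.18 ,  1.348,  1.763, -1.216,  1.294, -2.329]), array([ 0.307,  0.66 , -0.375,  1.725,  0.313,  0.816,  2.229]), array([ 0.213,  0.642, -0.245,  1.729,  0.205,  0.796,  1.612])]
dial -3.141592653589793 [array([-0.766,  1.18 ,  1.348,  1.763, -1.216,  1.294, -2.329]), array([ 0.307,  0.66 , -0.375,  1.725,  0.313,  0.816,  2.229]), array([ 0.213,  0.642, -0.245,  1.729,  0.205,  0.796,  1.612])]
key 0 [array([-0.297,  0.528, -0.362,  1.992,  0.291,  0.671,  0.517])]
key 3.141592653589793 [array([-0.776,  0.509,  0.227,  2.008, -0.184,  0.643, -2.211])]
key -3.141592653589793 [array([-0.776,  0.509,  0.227,  2.008, -0.184,  0.643, -2.211])]
lock 0 [array([ 0.08 ,  0.576, -0.298,  1.761,  0.217,  0.837,  1.422]), array([-0.035,  0.561, -0.146,  1.765,  0.106,  0.823,  0.67 ]), array([-0.138,  0.556, -0.009,  1.769,  0.006,  0.817, -0.05 ])]
lock 3.141592653589793 [array([-0.307,  0.564,  0.215,  1.775, -0.157,  0.819, -1.417]), array([-0.893,  0.891,  1.128,  1.794, -0.917,  1.087, -1.666]), array([-0.967,  1.087,  1.349,  1.796, -1.128,  1.273, -2.334])]
lock -3.141592653589793 [array([-0.307,  0.564,  0.215,  1.775, -0.157,  0.819, -1.417]), array([-0.893,  0.891,  1.128,  1.794, -0.917,  1.087, -1.666]), array([-0.967,  1.087,  1.349,  1.796, -1.128,  1.273, -2.334])]
```

```bash
python3 - <<'E'
from h import *
np.set_printoptions(precision=3,suppress=True)
d=np.array([.6263,-.0471,.057])
manip.move_pose(d+[0,0,.12],down(-.09))
manip.servo_line(d+[0,0,.04]); manip.servo_line(d,vel=.05)
print(manip.current_force())
effector.close(15); print(manip.current_finger_gap(),manip.current_force(),manip.current_wrist_torque())
rot(d,-.09,-1.40)
print(manip.current_force(),manip.current_wrist_torque(),manip.current_tool_pos(),manip.current_clock())
effector.open_jaws(); manip.servo_line(d+[0,0,.12])
k=np.array([.4495,.2695,.049])
manip.move_pose(k+[0,0,.12],down(1.36)); print(manip.current_clock())
t=viewer.get_image("top")[:,:,::-1].copy(); s=viewer.get_image("side")[:,:,::-1].copy()
cv2.imwrite("pics/t1.png",t);cv2.imwrite("pics/s1.png",s)
f=lambda im,x,y,w,h,k:cv2.convertScaleAbs(cv2.resize(im[y:y+h,x:x+w],None,fx=k,fy=k,interpolation=cv2.INTER_CUBIC),alpha=1.6)
cv2.imwrite("pics/d1.png",np.hstack([f(t,285,155,50,50,8),f(s,285,195,50,50,8)]))
E
```

```text
[ 0.032  0.477 -0.177]
0.011742305024724538 [ 5.878 -1.075 -2.406] [-0.171 -1.067 -0.116]
[3.956 4.587 4.957] [ 0.994 -0.538 -0.078] [ 0.626 -0.046  0.057] 7.6583
11.55
```

View pics/d1.png

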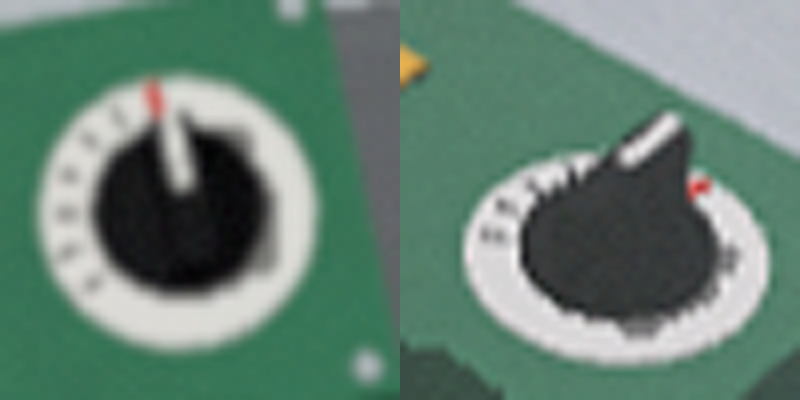

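The pointer end is at crop (169,125), with the stripe running to (183,190). It lines up with the red mark to within about 0.03 rad by the edge directions. I'll compute that properly while grasping the key.

```bash
python3 - <<'E'
from h import *
np.set_printoptions(precision=4,suppress=True)
T=lambda p:ray("top",uncrop([p],285,155,8)[0],.08)
a,b=T((169,125)),T((183,190)); d=np.array([.6263,-.0471])
print('dial',np.arctan2(*(a-b)[1::-1])-.171,np.arctan2(*(a[:2]-d)[::-1])-.171,a)
k=np.array([.4495,.2695,.049]);dn=down(1.36)
manip.servo_line(k+[0,0,.04]); manip.servo_line(k,vel=.05)
effector.close(5);print(manip.current_finger_gap(),manip.current_force(),manip.current_wrist_torque())
effector.close(45);print(manip.current_finger_gap(),manip.current_force())
manip.servo_line(k+[0,0,.08],vel=.1);print(manip.current_finger_gap(),manip.current_force())
p=np.array([.6074,.0615,.059+.026+.02]) # tip 20mm above mouth
manip.move_pose(p+[-.0,0,.04],down(1.742)); manip.servo_line(p,vel=.08)
manip.sleep(.2);print(manip.current_tool_pos(),manip.current_force(),manip.current_wrist_torque(),manip.current_clock())
t=viewer.get_image("top")[:,:,::-1].copy(); s=viewer.get_image("side")[:,:,::-1].copy()
cv2.imwrite("pics/t2.png",t);cv2.imwrite("pics/s2.png",s)
f=lambda im,x,y,w,h,k:cv2.convertScaleAbs(cv2.resize(im[y:y+h,x:x+w],None,fx=k,fy=k,interpolation=cv2.INTER_CUBIC),alpha=1.6)
cv2.imwrite("pics/d2.png",np.hstack([f(t,235,165,50,60,8),f(s,250,160,50,60,8)]))
E
```

```text
dial 0.010030029260065965 0.02406835109657618 [ 0.644  -0.0436  0.08  ]
0.009310041689657711 [0.5317 0.3165 0.412 ] [ 0.0584  0.0239 -0.0147]
0.008920002317201503 [ 0.3815  0.129  -1.2607]
0.008999903412568497 [-0.409  -0.5034 -1.6736]
[0.6079 0.0615 0.1056] [-0.8743 -0.4249 -1.5153] [ 0.08   -0.0434  0.0222] 17.575
```

View pics/d2.png

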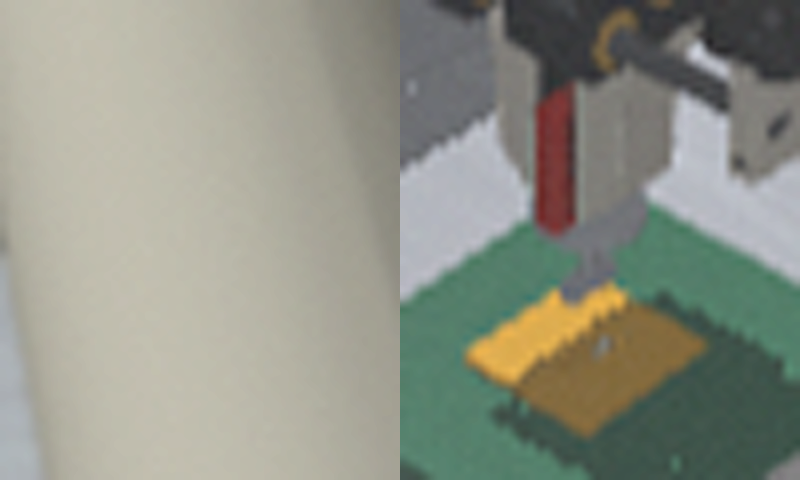

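The top view is blocked by the arm. The side view shows the key upright with its bit at about crop (590,285), beside and above the keyhole at (603,345). I'll overlay the predicted key and lock to measure their relative offset.

```bash
python3 - <<'E'
from h import *
s=cv2.imread("pics/s2.png");x,y,w,h,k=308-50,165,45,60,13
x=258
c=cv2.convertScaleAbs(cv2.resize(s[y:y+h,x:x+w],None,fx=k,fy=k,interpolation=cv2.INTER_CUBIC),alpha=1.7)
raw=c.copy()
p=manip.current_tool_pos();q=[p[0],p[1],.171];z=p[2]+.019-.054
print(p,z)
def draw(q,L,col):
    P=((proj("side",W(q,L))-[x,y]+.5)*k-.5).astype(int)
    cv2.polylines(c,[P.reshape(-1,1,2)],True,col,1);return P
s4=np.array([[1,1],[1,-1],[-1,-1],[-1,1]])
th=np.linspace(0,2*np.pi,40)
for zz in(.026,.030):draw(q,np.c_[.016*np.cos(th),.016*np.sin(th),0*th+z+zz],(255,0,255))
for zz in(0,.008):print(draw(q,np.c_[s4*[.009,.0025],[z+zz]*4],(255,255,0)).tolist())
print(draw(q,np.c_[s4*[.017,.0045],[z+.03]*4],(255,255,255)).tolist())
ql=[.6181,.0083,.173]
draw(ql,np.c_[s4*[.025,.023]+[0,.055],[.05]*4],(0,0,255));draw(ql,np.c_[s4*[.0105,.00375]+[0,.055],[.05]*4],(0,0,255))
cv2.imwrite("pics/o2.png",np.hstack([raw,c])[:600,:] if 2*w*k<=800 else cv2.resize(np.hstack([raw,c]),None,fx=.66,fy=.66,interpolation=cv2.INTER_AREA))
E
```

```text
[0.60776673 0.06151069 0.10551993] 0.07051992993057118
[[222, 382], [244, 395], [172, 445], [150, 432]]
[[222, 345], [245, 358], [172, 407], [150, 395]]
[[246, 214], [287, 236], [147, 330], [106, 307]]
```

View pics/o2.png

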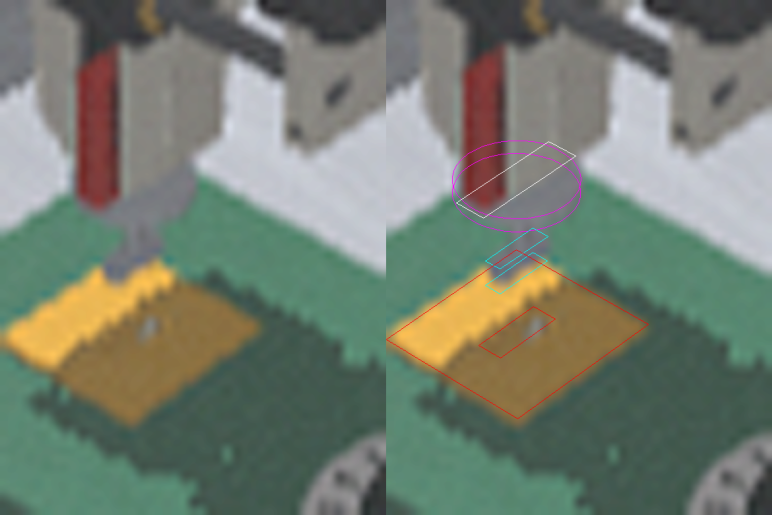

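The key and the prediction agree to about 1.5 mm. The dial reaction forces and the side view both put the lock at about (0.608, 0.062). I'll insert the key gently, watching the force.

```bash
python3 - <<'E'
from h import *
np.set_printoptions(precision=4,suppress=True)
l=np.array([.6081,.0621])
effector.close(60)
f0=manip.current_force()
dn=down(1.742)
manip.servo_line([*l,.088],dn,vel=.06)
for z in np.arange(.086,.0735,-.002):
    manip.servo_line([*l,z],dn,vel=.03)
    f=manip.current_force()-f0;print(round(z,4),manip.current_tool_pos(),f,manip.current_wrist_torque())
    if f[2]>25:break
print(manip.current_clock(),manip.current_finger_gap())
E
```

```text
0.086 [0.6081 0.0621 0.086 ] [-0.5518 -1.3339 -0.0826] [ 0.0234 -0.0111  0.0015]
0.084 [0.608  0.0621 0.0839] [-0.2875 -0.1513  0.547 ] [ 0.0309  0.0066 -0.0269]
0.082 [0.6079 0.0621 0.0818] [-0.477  -0.2246  0.5894] [0.0586 0.0564 0.0352]
0.08 [0.6079 0.0621 0.0798] [-0.5437  1.1948  0.6352] [-0.0065  0.0752 -0.0042]
0.078 [0.608  0.0618 0.0781] [-2.4328 -1.1059  4.0151] [-0.2329  0.4227 -0.0253]
0.076 [0.6083 0.0618 0.0769] [-3.7336 -1.8609  9.297 ] [-0.316   0.7918  0.0037]
0.074 [0.6088 0.0619 0.0753] [-3.1043 -1.9476 10.0295] [-0.3183  0.5945 -0.0049]
20.075 0.008720825606989691
```

In the slot and now on the pins (10 N). Pushing on until home.

```bash
python3 - <<'E'
from h import *
np.set_printoptions(precision=4,suppress=True)
l=np.array([.6079,.0618]);dn=down(1.742)
for z in np.arange(.072,.054,-.002):
    manip.servo_line([*l,z],dn,vel=.03)
    f=manip.current_force();p=manip.current_tool_pos();print(round(z,4),p,f,manip.current_wrist_torque())
    if f[2]>30 or (p[2]<.0605 and f[2]>14):break
manip.sleep(.3)
print(manip.current_clock(),manip.current_finger_gap(),manip.current_tool_pos(),manip.current_force())
E
```

```text
0.072 [0.6087 0.0619 0.0724] [0.5241 0.2829 0.2386] [ 0.0191 -0.1863  0.0293]
0.07 [0.6086 0.0619 0.0698] [ 2.6692 -0.8509 -1.1193] [-0.1515 -0.6012 -0.0538]
0.068 [0.6075 0.0617 0.0668] [  4.1918  -0.3053 -10.1695] [ 0.0126 -0.902  -0.0001]
0.066 [0.6074 0.0624 0.0651] [ 4.1601  1.3453 -9.314 ] [ 0.4841 -1.0608 -0.0196]
0.064 [0.6077 0.0622 0.0639] [ 2.9563  2.11   -5.093 ] [ 0.6059 -0.7946 -0.0007]
0.062 [0.6074 0.0622 0.0621] [ 0.4429  2.4573 -1.2249] [ 0.6286 -0.0498  0.0562]
0.06 [0.6076 0.0622 0.06  ] [-0.3828  2.0821  0.5969] [0.8335 0.1442 0.0007]
0.058 [0.6081 0.0623 0.059 ] [-4.1904  3.3763  6.8593] [0.7627 0.7029 0.0105]
0.056 [0.6081 0.0623 0.059 ] [-9.1944  2.1739 21.2528] [0.6123 1.9427 0.0416]
22.625 0.00886991037008991 [0.6081 0.0623 0.059 ] [-7.9184  2.0536 21.1446]
```

Fully home: TCP at 0.059, which is the predicted height, with the collar bearing at 21 N. Now I'll turn clockwise.

```bash
python3 - <<'E'
from h import *
np.set_printoptions(precision=4,suppress=True)
p=[.6080,.0621,.0573]
manip.move_pose(p,down(1.742));manip.sleep(.3)
for t in np.linspace(0,1.66,9)[1:]:
    manip.move_pose(p,down(1.742-t))
    r=R.from_quat(manip.current_tcp_rot()).as_matrix()
    print(round(t,3),1.742-np.arctan2(r[1,0],r[0,0]),manip.current_tool_pos(),manip.current_force(),manip.current_wrist_torque())
    if np.linalg.norm(manip.current_force())>50:break
manip.sleep(.5)
r=R.from_quat(manip.current_tcp_rot()).as_matrix()
print(1.742-np.arctan2(r[1,0],r[0,0]),manip.current_wrist_torque(),manip.current_finger_gap(),manip.current_clock())
s=viewer.get_image("side")[:,:,::-1].copy();t=viewer.get_image("top")[:,:,::-1]
f=lambda im,x,y,w,h,k:cv2.convertScaleAbs(cv2.resize(im[y:y+h,x:x+w],None,fx=k,fy=k,interpolation=cv2.INTER_CUBIC),alpha=1.6)
cv2.imwrite("pics/f1.png",f(s,240,160,110,85,7));cv2.imwrite("pics/f1t.png",t)
E
```

```text
0.208 0.20746453345847193 [0.6084 0.0632 0.059 ] [-3.8054  4.3546 11.8566] [ 0.906   0.9974 -0.0565]
0.415 0.414769695604716 [0.6085 0.0634 0.059 ] [-2.8423  3.8724 10.8863] [ 0.9405  0.9137 -0.0063]
0.622 0.6219926264251043 [0.6087 0.0637 0.059 ] [-3.7054  4.9276 10.7724] [ 0.9951  0.8383 -0.0253]
0.83 0.8293728297867708 [0.6089 0.0638 0.059 ] [-2.8908  4.7966  9.8067] [ 1.0985  0.7023 -0.0059]
1.037 1.036858463110202 [0.609  0.0639 0.059 ] [-2.155   5.5419 10.2409] [1.1196 0.5891 0.0253]
1.245 1.2442737816818088 [0.6092 0.064  0.059 ] [-2.3876  4.4996  9.6063] [1.0283 0.5054 0.0666]
1.452 1.4516971565154138 [0.6093 0.0641 0.059 ] [-0.6424  4.9397  8.7236] [1.1243 0.4343 0.0815]
1.66 1.6591278131660387 [0.6095 0.0641 0.059 ] [-0.3595  5.7507  8.595 ] [1.1529 0.3536 0.0713]
1.6585718796081108 [1.1431 0.316  0.004 ] 0.008655646322005356 25.975
```

View pics/f1.png

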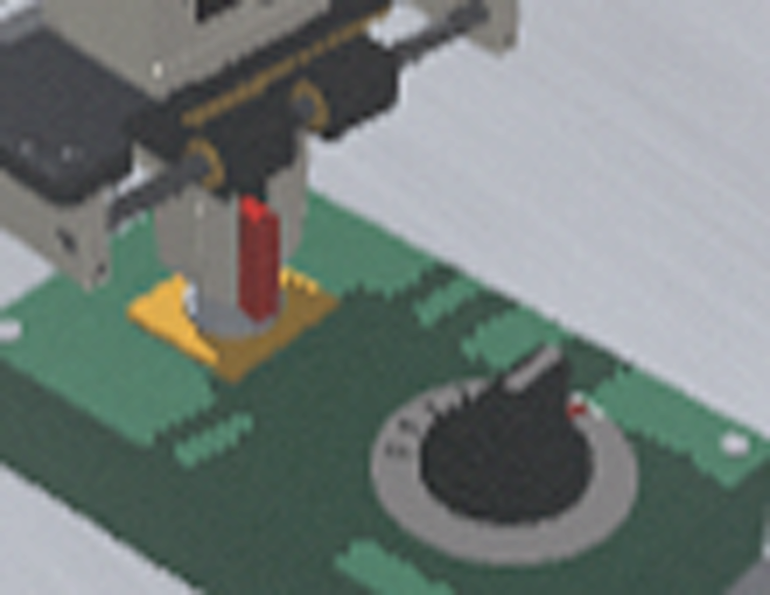

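The key is turned with the gripper, its collar on the brass at crop (235,315) and the pointer still at the red mark (575,408). I'll average the noisy torque reading as a check, then hand in.

```bash
python3 - <<'E'
from h import *
np.set_printoptions(precision=4,suppress=True)
T=[];F=[]
for i in range(25): manip.sleep(.02);T.append(manip.current_wrist_torque());F.append(manip.current_force())
print(np.mean(T,0),np.std(T,0),np.mean(F,0),manip.current_tool_pos(),manip.current_finger_gap(),manip.current_q(),manip.current_clock())
E
```

```text
[1.1491 0.3004 0.0718] [0.0311 0.0285 0.0321] [-0.9815  5.2613  8.3115] [0.6096 0.0641 0.059 ] 0.008741613446925603 [-0.3697  0.6199  0.2972  1.7863 -0.2499  0.769   0.1388] 26.4917
```

```bash
python3 -c "
from bench import manip
manip.hand_in()"
```

```text
the job is handed in; nothing more can be done
```

I finished the sequence and handed the job in at about 26.5 s on the robot clock, with the key still gripped and held turned. The hand-in gives no verdict, and I had no direct reading of the cylinder angle.

- **Dial:** I pinched the bar and turned it from about +1.31 rad to zero. The top image taken afterwards gives 0.01 to 0.02 rad, and the last side view still shows the pointer at the red mark.
- **Key insertion:** I pushed the key past the pins with about 10 N. The collar came to rest with the TCP at 59.0 mm, exactly the height predicted for fully home.
- **Turn:** The gripper turned 1.66 rad clockwise. Allowing for the 0.13 rad of play, that puts the cylinder at about 1.53 rad, against the 1.35 rad required. The last picture shows the key turned with the fingers and its collar on the brass.

**Checks that were less clear:**
- **Return torque:** The averaged torque about the vertical was +0.07 ± 0.03 N m. The sign is right, but it is below the 0.13 N m the spring should give at a quarter turn. The reading is noisy and also picks up about 5 N of side force.
- **Key position in the grip:** The TCP shifted about 2 mm sideways during the turn, which fits the key sitting slightly off-centre in the pads.
- **Other objects:** I kept the arm clear of the crock, chew stick, scoop and lamp switch, but did not measure them again at the end.

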